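# Fetch the moisture tin from behind the sample containers and weigh it

## Task

In this seed-testing lab the low round tin on the sample rack, hemmed in by three tall containers, has to go on the balance. First stand all three containers upright in the empty steel tray at the side without shifting the tin, then set the tin gently on the middle of the balance pan, and then put every container back upright on the very spot on the rack where it stood at the start. Never tip a container over, and leave the little dish on the rack and the clear pot where they are.

Things in the scene. Friction and masses are not known exactly. Their poses are not given: they have to be found in the camera images.
- jar: Round straight-sided screw jar standing on the rack, white body with grey lid of the same width: diameter 50 mm, height 100 mm, about 0.16 kg. Origin: centre of its underside, z up. Which of the three spots on the rack it stands on changes from start to start.
- canister: Square bare-metal canister standing on the rack: 46 x 46 mm, body 92 mm high with a low round lid (diameter 36 mm, 8 mm high) on top, 100 mm in all, about 0.18 kg. Origin: centre of its underside, z up, x and y square to its faces. Its spot changes too.
- bottle: Round white bottle standing on the rack: body diameter 48 mm up to 66 mm height, sloping shoulder from 66 to 78 mm, then a black cap of diameter 38 mm from 78 to 108 mm height, about 0.15 kg. Origin: centre of its underside, z up. Its spot changes too.
- tin: Low round metal tin, lid on, standing on the rack behind and between the three tall containers (away from the robot): diameter 52 mm at the lid (upper 11 mm), 50 mm below, height 35 mm, about 0.09 kg. Origin: centre of its underside, z up.
- pan (a point): Centre of the top face of the round steel weighing pan (diameter 120 mm, 73 mm above the table, fixed) of the white laboratory balance, which stands on the left or on the right of the rack. The axes are the balance's: x points from its display to the pan. The balance's housing (250 x 180 mm, its centre 45 mm from this point towards -x of these axes) is 55 mm high.
- tray: Empty shallow steel tray fixed on the table on the other side of the rack, the side area: 300 mm along its x, 170 mm along its y, outside; walls 4 mm thick, rim 22 mm above the table, floor 4 mm above the table. Origin: centre of its underside. It has room for the three containers in a row along its x, 85 mm apart.
- rack: Sample rack, a fixed plywood board, 230 mm along its x by 290 mm along its y; its top, on which the things stand, is 12 mm above the table; a lip at the far (+x) edge and both ends (y) rises 10 mm above the top, the robot's side is open. Origin: centre of its underside. The containers stand near its points (x, y) = (-35, 0), (0, 85) and (0, -85) mm, the tin near (45, 0); each up to some 6 mm off.
- dish: Bystander, to be left alone: small flat clear lidded dish with a white paper inside, standing at the far +y corner of the rack: diameter 58 mm, 15 mm high. Origin: centre of its underside.
- pot: Bystander, to be left alone: empty clear plastic pot on the table beyond the rack: diameter about 96 mm at the rim, 85 mm high. Origin: centre of its underside.

How it is judged:
By the outcome, as a careful person would: the job done as asked, in the order asked, and still so for the second after the job is handed in, with the robot touching nothing.
It also fails if it takes over 138 s, if anything falls off the work surface, if the arm or the gripper's body presses on something with over 40 N, if the wrist force passes 120 N, or if a joint passes its speed limit or range.

## Robot

A 7-joint arm with a two-finger parallel gripper is mounted at the origin on the work surface. World frame = base frame: x ahead of the robot, y to its left, z up, the work surface at z = 0. Lengths are in m, angles in rad, forces in N, time in s.
With the tool pointing down it reaches from about 0.4 to 0.9 m from the base axis. Payload 5.5 kg.
Tool frame: the origin (TCP) lies midway between the tips of the shut fingers; the grasp point (between the pads) lies 19 mm behind it (manip.grip_depth is the distance from the TCP to the grasp point, in m); z points along the fingers, y is the line along which they close (so a half turn about z gives the same grasp; the last joint's range is limited). The gripper opens to 92 mm and grips with 3 to 60 N. Pads are 19 mm wide; open, the fingers measure 130 mm over their backs; the gripper's body (75 mm by 190 mm) begins 47 mm behind the grasp point.
Start: joints at [1.397, 0.501, -0.427, 1.55, 0.221, 1.138, -0.21], TCP at [0.275, -0.589, 0.227] pointing down, gripper open.
Joint ranges: [-2.88, 2.88], [-0.31, 2.03], [-1.54, 1.56], [0.2, 2.42], [-1.41, 4.55], [0.19, 2.02], [-2.57, 2.57]. Speed limits (rad/s): [2.57, 2.57, 3.14, 3.14, 3.14, 3.14, 3.14].

## Interface

Orientations are given as a unit quaternion [x, y, z, w].
In Python, from bench import manip, effector, viewer gives the robot as it stands. Calls block until the motion is done:
- manip.move_pose(position, orientation): joint-space move of the TCP to a pose.
- manip.servo_line(position, ori=None, vel=0.15): straight line of the TCP; ori=None keeps the orientation; vel is the mean speed in m/s.
- manip.movej(angles): joint-space move.
- effector.open_jaws() and effector.close(f_grip=None): open the fingers fully, or close them until they stop; f_grip is the grip in N (None keeps the last).
- manip.sleep(seconds).
- manip.solve_ik(position, orientation): joint angles nearest the present ones, or None.
- viewer.get_image(name): name is "scene" or "top"; returns the picture (420x560x3 uint8, red, green, blue); there is no depth.
- viewer.get_calibration(name): a dict with "vfov" (degrees; the focal length in pixels is half the picture's height over the tangent of half this angle, whatever the lens; pixels are square), "cx", "cy" (the principal point, pixels), "eye" and "attitude" of the camera in the world. Camera axes: x right, y down, z forward; pixel columns grow to the right and rows downward; lengths in m; the calibration is good to about 2 mm. A picture is of the moment at which its call begins. get_calibration takes no time and is no camera call.
A pose or a line that the arm cannot do raises manip.PlanningError and nothing moves.
- manip.hand_in(): hands the job in; it is judged then, once.
Readings, each from a call of its own:
- manip.current_clock(): time.
- manip.current_q(): joint angles.
- manip.current_joint_velocities(): joint speeds.
- manip.current_tau(): joint torques, N m.
- manip.current_tool_pos(): TCP position.
- manip.current_tcp_rot(): TCP orientation.
- manip.current_force(): force on the tool from outside, world axes, zero at the start.
- manip.current_wrist_torque(): the same for the moment, N m.
- manip.current_finger_gap(): finger opening in m.
- manip.current_gripper_force(): force on a finger pad.
Only numpy, scipy, OpenCV 4.12 (cv2) and the standard library are available. Lean on these libraries where they do the work, as an engineer would, in place of code of your own. Each camera call takes 0.05 s, during which the arm holds its last target. There are 200 camera calls.

## Working session

There is one attempt and no reset: what is moved stays moved. The work goes in short steps, each a Python script; the robot and the scene stay as the last script left them, time stands still between calls to the robot, and variables do not carry over. Pictures are saved under pics/ and viewed, at most 14 in all, crops included, and the job is handed in when it is done.

```bash
ls; mkdir -p pics; python3 - <<'E'
from bench import manip, effector, viewer
import cv2
for n in("scene","top"):
    print(n,viewer.get_calibration(n)); cv2.imwrite(f"pics/{n}0.png",viewer.get_image(n)[:,:,::-1])
print(manip.current_tcp_rot(),manip.current_clock(),manip.grip_depth)
E
```

```text
pics
scene {'vfov': 45.3509171574306, 'cx': 277.71768997922516, 'cy': 219.93009306603577, 'eye': array([ 1.18069389, -0.38699791,  1.20878899]), 'attitude': array([ 0.85548617,  0.44281821, -0.12791013, -0.23599673])}
top {'vfov': 49.7257698502671, 'cx': 280.52209177106744, 'cy': 209.32301471521274, 'eye': array([0.47340493, 0.00806969, 1.13807061]), 'attitude': array([ 0.70666729, -0.70401083,  0.05500016, -0.04432919])}
[ 9.76243863e-01  2.16672969e-01 -1.37628799e-04 -8.51273356e-04] 0.1 0.0188
```

View pics/scene0.png

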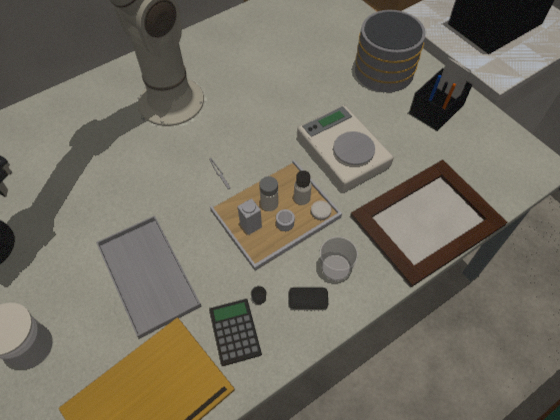

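View pics/top0.png

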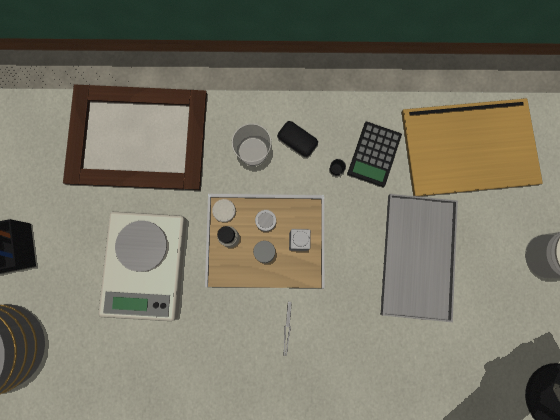

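The scene view has the robot at the top, the rack at about (277,215), the balance at (345,145) and the tray at (148,275). In the top view the bottle is at (228,236), the jar at (264,251), the canister at (300,239), the tin at (265,220), the pan at (141,246) and the tray at (419,258). I'll enlarge both.

```bash
cat > h.py <<'E'
import numpy as np, cv2
from scipy.spatial.transform import Rotation as R
from bench import manip, effector, viewer
def ray(n,uv):
    c=viewer.get_calibration(n); f=210/np.tan(np.radians(c['vfov'])/2)
    uv=np.atleast_2d(np.array(uv,float))
    d=np.c_[(uv[:,0]-c['cx'])/f,(uv[:,1]-c['cy'])/f,np.ones(len(uv))]
    return c['eye'],R.from_quat(c['attitude']).apply(d)
def onplane(n,uv,z):
    e,d=ray(n,uv); return e+d*((z-e[2])/d[:,2])[:,None]
def proj(n,P):
    c=viewer.get_calibration(n); f=210/np.tan(np.radians(c['vfov'])/2)
    q=R.from_quat(c['attitude']).inv().apply(np.atleast_2d(P)-c['eye'])
    return np.c_[q[:,0]/q[:,2]*f+c['cx'],q[:,1]/q[:,2]*f+c['cy']]
E
python3 - <<'E'
from h import *
t=cv2.imread("pics/top0.png"); s=cv2.imread("pics/scene0.png")
cv2.imwrite("pics/topc.png",cv2.resize(t[185:295,200:335],None,fx=5.5,fy=5.4,interpolation=cv2.INTER_CUBIC)[:,:800])
cv2.imwrite("pics/scenec.png",cv2.resize(s[160:270,205:345],None,fx=5,fy=5,interpolation=cv2.INTER_CUBIC))
print("tray corners", onplane("top",[[389,196],[455,201],[451,320],[382,316]],.022).round(4))
print("rack", onplane("top",[[208,195],[323,195],[323,288],[208,289]],.02).round(4))
print("pan", onplane("top",[[141,246]],.073), "scene",onplane("scene",[[354,149]],.073))
print("tray scene",onplane("scene",[[97,248],[154,220],[199,306],[138,333]],.022).round(4))
E
```

```text
tray corners [[ 0.6665 -0.2805  0.022 ]
 [ 0.6546 -0.4464  0.022 ]
 [ 0.3631 -0.4216  0.022 ]
 [ 0.3723 -0.2545  0.022 ]]
rack [[ 0.6669  0.1726  0.02  ]
 [ 0.6685 -0.115   0.02  ]
 [ 0.4386 -0.1126  0.02  ]
 [ 0.4356  0.1668  0.02  ]]
pan [[0.53606411 0.31789283 0.073     ]] scene [[0.54508249 0.31483169 0.073     ]]
tray scene [[ 0.3784 -0.4292  0.022 ]
 [ 0.3891 -0.2631  0.022 ]
 [ 0.6791 -0.2896  0.022 ]
 [ 0.6532 -0.4464  0.022 ]]
```

View pics/topc.png

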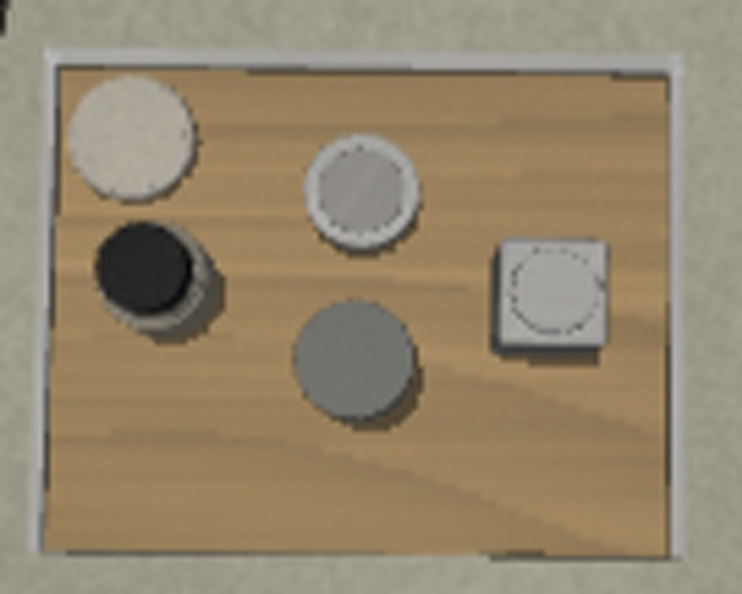

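View pics/scenec.png

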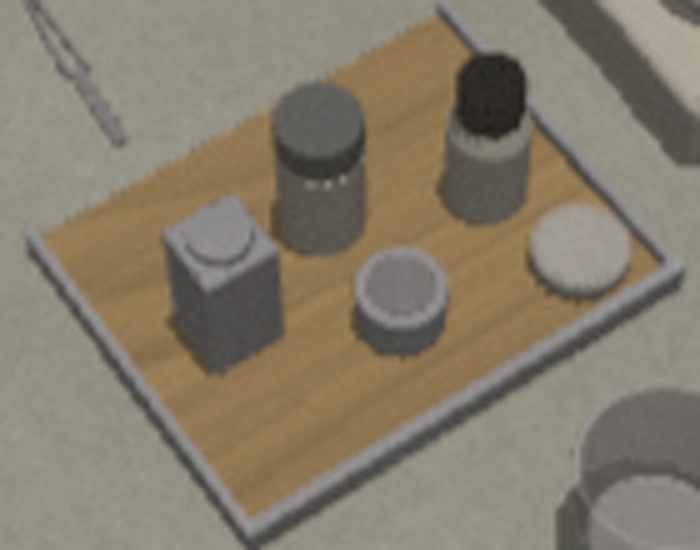

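```bash
cat > meas.py <<'E'
from h import *
def edge(g,p,q,w=3.5):
    p,q=np.array(p,float),np.array(q,float); d=(q-p)/np.linalg.norm(q-p); n=np.array([-d[1],d[0]])
    t=np.linspace(.12,.88,60); s=np.arange(-w,w+.01,.25)
    P=(p+(q-p)*t[:,None])[:,None]+s[None,:,None]*n
    v=cv2.remap(cv2.GaussianBlur(g,(0,0),.7),P[...,0].astype(np.float32),P[...,1].astype(np.float32),cv2.INTER_LINEAR).astype(float)
    m=np.abs(np.gradient(v,axis=1)).mean(0)   # mean over edge -> robust offset, two halves for tilt
    def off(sl):
        m=np.abs(np.gradient(v[sl].mean(0))); i=m.argmax(); k=slice(max(i-3,0),i+4); return (m[k]*s[k]).sum()/m[k].sum()
    o=[off(slice(0,20)),off(slice(20,40)),off(slice(40,60))]; tc=[t[:20].mean(),t[20:40].mean(),t[40:].mean()]
    b,a=np.polyfit([tc[0],tc[2]],[o[0],o[2]],1)
    return p+n*a, q+n*(a+b), o[1]-(o[0]+o[2])/2   # last: sagitta
def quad(g,C):
    L=[edge(g,C[i],C[(i+1)%4]) for i in range(4)]
    out=[]
    for i in range(4):
        a,b=L[i-1],L[i]; h=lambda x:np.append(x,1)
        x=np.cross(np.cross(h(a[0]),h(a[1])),np.cross(h(b[0]),h(b[1]))); out.append(x[:2]/x[2])
    return np.array(out),[round(l[2],2) for l in L]
if __name__=="__main__":
    Q={"top":{"tray":[[389,196],[455.5,201],[451.5,320.5],[382,316]],"rack":[[208.2,194.3],[324,195.2],[323.6,288.3],[206.9,287.2]],"bal":[[111,212],[185,215],[175,320],[101,315]]},
       "scene":{"tray":[[97,248],[154,219.5],[199.5,306],[138,333.5]],"rack":[[342,213],[257,264.5],[210.5,207.5],[293,162.5]],"bal":[[347.5,107],[391.5,156],[343,181],[297.5,130]]}}
    for n in Q:
        g=cv2.cvtColor(cv2.imread(f"pics/{n}0.png"),cv2.COLOR_BGR2GRAY)
        for k,C in Q[n].items():
            c,sg=quad(g,C); W=onplane(n,c,.055 if k=="bal" else .022)
            if k=="rack":  W[2:]=onplane(n,c[2:],.012)
            print(n,k,c.round(1).tolist(),"sag",sg,"sides",[round(np.linalg.norm(W[i]-W[(i+1)%4])*1000,1) for i in range(4)],"ctr",W.mean(0).round(4)); print(W[:,:2].round(4).tolist())
E
python3 meas.py
```

```text
top tray [[387.6, 194.1], [455.7, 201.2], [450.7, 321.3], [379.7, 313.9]] sag [np.float64(2.27), np.float64(0.01), np.float64(0.21), np.float64(0.17)] sides [np.float64(171.8), np.float64(295.5), np.float64(172.7), np.float64(295.2)] ctr [ 0.5157 -0.3488  0.022 ]
[[0.6712, -0.2772], [0.6542, -0.4482], [0.3599, -0.4208], [0.3774, -0.249]]
top rack [[209.6, 196.0], [321.6, 197.8], [321.7, 288.8], [206.7, 287.2]] sag [np.float64(0.09), np.float64(0.02), np.float64(0.41), np.float64(0.07)] sides [np.float64(279.5), np.float64(224.7), np.float64(281.6), np.float64(224.6)] ctr [0.5504 0.0295 0.017 ]
[[0.6641, 0.1683], [0.661, -0.1111], [0.4365, -0.1103], [0.4397, 0.1713]]
top bal [[108.8, 211.8], [182.9, 216.3], [173.3, 317.0], [103.9, 312.8]] sag [np.float64(0.08), np.float64(-0.22), np.float64(-0.08), np.float64(-1.75)] sides [np.float64(177.7), np.float64(236.5), np.float64(161.5), np.float64(236.9)] ctr [0.4954 0.3182 0.055 ]
[[0.6186, 0.4038], [0.6086, 0.2263], [0.3725, 0.2407], [0.3818, 0.402]]
scene tray [[98.3, 247.3], [154.0, 214.7], [201.2, 306.4], [138.2, 337.7]] sag [np.float64
[... 221 characters left out ...]
0.2857], [0.6641, -0.4515]]
scene rack [[341.7, 218.0], [254.2, 265.2], [207.9, 209.2], [296.7, 158.9]] sag [np.float64(-1.38), np.float64(1.08), np.float64(0.32), np.float64(1.46)] sides [np.float64(278.2), np.float64(226.3), np.float64(309.7), np.float64(245.8)] ctr [0.5573 0.0293 0.017 ]
[[0.6847, 0.1634], [0.665, -0.1141], [0.4391, -0.1209], [0.4404, 0.1888]]
scene bal [[344.3, 104.8], [393.5, 157.2], [344.4, 183.6], [296.8, 127.8]] sag [np.float64(0.11), np.float64(0.21), np.float64(0.32), np.float64(0.32)] sides [np.float64(243.3), np.float64(174.3), np.float64(243.5), np.float64(175.7)] ctr [0.4984 0.319  0.055 ]
[[0.3819, 0.4135], [0.6247, 0.3992], [0.6151, 0.2252], [0.3719, 0.2381]]
```

```bash
python3 - <<'E'
from meas import *
g=cv2.cvtColor(cv2.imread("pics/top0.png"),cv2.COLOR_BGR2GRAY)
t=cv2.imread("pics/top0.png"); s=cv2.imread("pics/scene0.png")
gy=cv2.GaussianBlur(g,(0,0),1).astype(float)
for x in range(10,560,60):
    col=gy[30:110,x-3:x+4].mean(1); d=np.gradient(col); o=np.argsort(-abs(d))
    print(x,(o[:6]+30).tolist(), d[o[:6]].round(0).tolist())
cv2.imwrite("pics/t_l.png",cv2.resize(t[185:335,90:200],None,fx=4,fy=4,interpolation=cv2.INTER_CUBIC))
a=cv2.resize(t[185:333,92:192],None,fx=4,fy=4,interpolation=cv2.INTER_CUBIC); b=cv2.resize(t[185:333,370:470],None,fx=4,fy=4,interpolation=cv2.INTER_CUBIC)
cv2.imwrite("pics/t_lr.png",np.hstack([a,b]))
E
```

```text
10 [88, 64, 89, 65, 87, 63] [15.0, 14.0, 12.0, 10.0, 10.0, 9.0]
70 [65, 66, 50, 88, 89, 64] [14.0, 12.0, 9.0, 9.0, 9.0, 8.0]
130 [103, 104, 102, 86, 87, 105] [40.0, 35.0, 22.0, -22.0, -20.0, 15.0]
190 [89, 66, 90, 88, 67, 106] [-23.0, 18.0, -18.0, -16.0, 15.0, 14.0]
250 [67, 68, 90, 66, 52, 91] [17.0, 14.0, 11.0, 11.0, 8.0, 8.0]
310 [68, 69, 90, 91, 67, 52] [15.0, 13.0, 13.0, 12.0, 9.0, 9.0]
370 [68, 69, 91, 67, 90, 53] [17.0, 14.0, 12.0, 10.0, 9.0, 9.0]
430 [109, 69, 108, 70, 68, 107] [-23.0, 17.0, -17.0, 15.0, 10.0, -10.0]
490 [109, 104, 108, 105, 103, 107] [32.0, -32.0, 31.0, -24.0, -22.0, 21.0]
550 [70, 92, 71, 93, 54, 69] [16.0, 13.0, 13.0, 11.0, 10.0, 10.0]
```

View pics/t_lr.png

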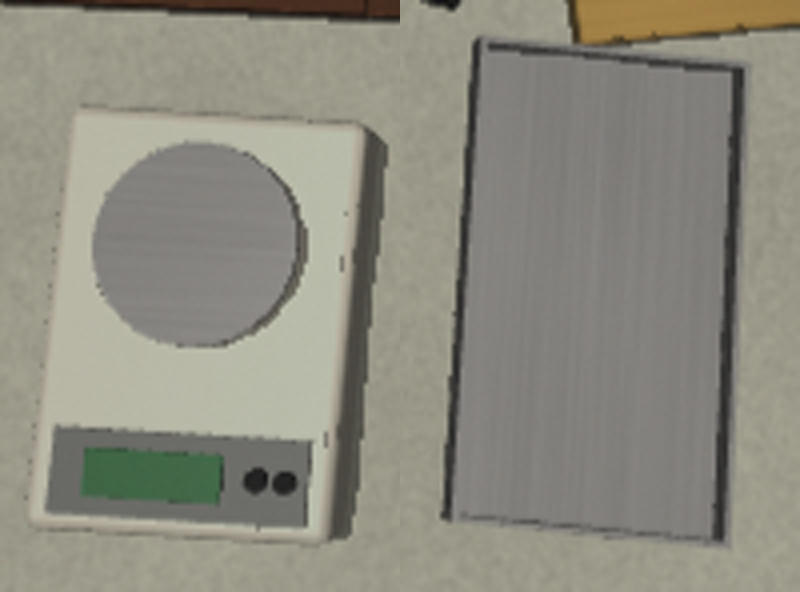

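The lens shows no curvature: the desk edge is straight from (10,64) to (550,70). The pan centre is at (141.2,246.1), and the outer tray corners are about (389.5,194.3), (457,201), (452.5,321.3) and (380.8,315). Next I'll compare the two views on the object tops.

```bash
python3 - <<'E'
from h import *
T={"bottle":((144,268),(491,81),.120),"jar":((356,360),(318,121),.112),"can":((556,291),(220,232),.112),"tin":((362,190),(402,285),.047),"dish":((133,138),(579,247),.027)}
for k,(a,b,z) in T.items():
    ta=onplane("top",[[200+a[0]/5.5,185+a[1]/5.4]],z)[0]; tb=onplane("scene",[[205+b[0]/5,160+b[1]/5]],z)[0]
    print(k,ta.round(4),tb.round(4),((tb-ta)*1000).round(1))
print("pan",onplane("top",[[141.2,246.1]],.073),onplane("scene",[[354.5,149]],.073))
W=onplane("top",[[389.5,194.3],[457,201],[452.5,321.3],[380.8,315]],.022);print("tray",W.round(4).tolist(),W.mean(0))
print(proj("top",[manip.current_tool_pos()]),proj("scene",[manip.current_tool_pos()]))
# rack holes expected
W=onplane("top",[[208.2,194.3],[324,195.2]],.022);V=onplane("top",[[323.6,287.7],[206.9,287.2]],.012);print(W,V)
E
```

```text
bottle [0.5595 0.1148 0.12  ] [0.5643 0.1164 0.12  ] [ 4.8  1.6 -0. ]
jar [0.522  0.0281 0.112 ] [0.5273 0.0294 0.112 ] [5.3 1.3 0. ]
can [ 0.5512 -0.0541  0.112 ] [ 0.5557 -0.0518  0.112 ] [4.5 2.3 0. ]
tin [0.6011 0.0273 0.047 ] [0.6044 0.0296 0.047 ] [3.3 2.3 0. ]
dish [0.6269 0.1307 0.027 ] [0.6314 0.1313 0.027 ] [4.5 0.7 0. ]
pan [[0.53583257 0.31741712 0.073     ]] [[0.54591878 0.31600118 0.073     ]]
tray [[0.6708, -0.2819, 0.022], [0.6546, -0.4514, 0.022], [0.36, -0.4251, 0.022], [0.3747, -0.2516, 0.022]] [ 0.51504397 -0.3525137   0.022     ]
[[578.78316646 377.14926553]] [[-12.63235664 209.85247342]]
[[ 0.6683512   0.17182809  0.022     ]
 [ 0.66762023 -0.11731587  0.022     ]] [[ 0.43911808 -0.11497552  0.012     ]
 [ 0.43968939  0.17070612  0.012     ]]
```

The two cameras agree to about 3–5 mm, so I'll use the mean. Next: helpers, an IK check, and a hover over the bottle, the first to be moved.

```bash
cat >> h.py <<'E'
def down(deg): a=np.radians(deg)/2; return [np.cos(a),np.sin(a),0,0]
RACK,TRAY=.012,.004
OBJ={"bottle":np.array([.562,.116]),"jar":np.array([.5247,.0293]),"can":np.array([.5535,-.0525]),"tin":np.array([.603,.029])}
GH={"bottle":.098,"jar":.070,"can":.070,"tin":.024}   # grasp height above underside
TC=np.array([.519,-.353]); ty=np.radians(-5.4); TX=np.array([np.cos(ty),np.sin(ty)])
SLOT={"bottle":TC+.085*TX,"jar":TC-.085*TX,"can":TC}
def tz(k,floor): return floor+GH[k]-manip.grip_depth
def P(xy,z): return [xy[0],xy[1],z]
def stat(m=""): print(m,"t",round(manip.current_clock(),1),"tcp",np.round(manip.current_tool_pos(),4),"gap",round(manip.current_finger_gap(),4),"F",np.round(manip.current_force(),1))
def snap(n,name):
    im=viewer.get_image(n); cv2.imwrite(f"pics/{name}.png",im[:,:,::-1]); return im
HZ=.27
def pick(k,xy,floor,yaw,f=25,hz=HZ):
    z=tz(k,floor)
    manip.move_pose(P(xy,z+.09),down(yaw)); manip.servo_line(P(xy,z),vel=.12)
    effector.close(f_grip=f); stat("grip "+k)
    manip.servo_line(P(xy,hz),vel=.22)
def place(k,xy,floor,yaw,eps=.0015,hz=HZ):
    z=tz(k,floor)
    manip.servo_line(P(xy,hz),ori=down(yaw),vel=.3)
    manip.servo_line(P(xy,z+.02),vel=.2); manip.servo_line(P(xy,z+eps),vel=.05)
    stat("down "+k); effector.open_jaws(); manip.servo_line(P(xy,z+.10),vel=.2)
E
python3 - <<'E'
from h import *
for xy in list(OBJ.values())+list(SLOT.values())+[(.541,.317)]:
    for yaw in (-95.4,-90,-5.4,0,84.6,90):
        q=manip.solve_ik(P(xy,.27),down(yaw)); print(np.round(xy,3),yaw,None if q is None else np.round(q,1).tolist())
manip.move_pose(P(OBJ["bottle"],.2),down(0)); stat()
s=snap("scene","s1"); cv2.imwrite("pics/s1c.png",cv2.resize(s[100:250,205:385,::-1],None,fx=4,fy=4,interpolation=cv2.INTER_CUBIC))
d=np.array([[0,.046,0],[0,-.046,0]])
print(((proj("scene",manip.current_tool_pos()+d)-[205,100]+.5)*4).round(0))
E
```

```text
[0.562 0.116] -95.4 [0.6, 0.6, -1.3, 1.7, 0.6, 1.3, 2.3]
[0.562 0.116] -90 [0.6, 0.6, -1.3, 1.7, 0.6, 1.3, 2.4]
[0.562 0.116] -5.4 [0.6, 0.6, -1.2, 1.7, 0.6, 1.3, -2.4]
[0.562 0.116] 0 [0.6, 0.6, -1.2, 1.7, 0.6, 1.3, -2.3]
[0.562 0.116] 84.6 [0.7, 0.6, -1.3, 1.7, 0.6, 1.3, -0.9]
[0.562 0.116] 90 [0.7, 0.6, -1.3, 1.7, 0.6, 1.3, -0.8]
[0.525 0.029] -95.4 [0.9, 0.5, -1.3, 1.8, 0.5, 1.2, 2.5]
[0.525 0.029] -90 [-1.2, 0.7, 1.5, 1.9, -0.7, 1.3, -2.6]
[0.525 0.029] -5.4 [0.7, 0.4, -1.0, 1.8, 0.3, 1.2, -2.1]
[0.525 0.029] 0 [0.7, 0.4, -1.0, 1.8, 0.3, 1.2, -2.0]
[0.525 0.029] 84.6 [0.8, 0.5, -1.2, 1.8, 0.5, 1.2, -0.6]
[0.525 0.029] 90 [0.9, 0.5, -1.2, 1.8, 0.5, 1.2, -0.5]
[ 0.554 -0.052] -95.4 [-0.9, 0.7, 1.5, 1.8, -0.7, 1.4, -2.5]
[ 0.554 -0.052] -90 [-0.9, 0.6, 1.4, 1.8, -0.6, 1.3, -2.5]
[ 0.554 -0.052] -5.4 [0.7, 0.3, -0.8, 1.7, 0.3, 1.2, -1.8]
[ 0.554 -0.052] 0 [0.7, 0.4, -0.8, 1.7, 0.3, 1.2, -1.8]
[ 0.554 -0.052] 84.6 [0.8, 0.4, -1.0, 1.7, 0.4, 1.2, -0.4]
[ 0.554 -0.052] 90 [0.8, 0.4, -1.0, 1.7, 0.4, 1.2, -0.3]
[0.603 0.029] -95.4 [0.8, 0.7, -1.3, 1.6, 0.7, 1.4, 2.4]
[0.603 0.029] -90 [0
[... 1031 characters left out ...]
 -90 [-0.3, 0.8, 1.4, 1.6, -0.8, 1.4, -2.0]
[ 0.519 -0.353] -5.4 [0.9, 0.4, -0.4, 1.6, 0.2, 1.2, -1.3]
[ 0.519 -0.353] 0 [0.9, 0.4, -0.5, 1.6, 0.2, 1.2, -1.2]
[ 0.519 -0.353] 84.6 [1.1, 0.5, -0.7, 1.6, 0.3, 1.2, 0.2]
[ 0.519 -0.353] 90 [1.1, 0.5, -0.8, 1.6, 0.4, 1.2, 0.3]
[0.541 0.317] -95.4 [0.2, 0.7, -1.3, 1.5, 0.7, 1.4, 1.9]
[0.541 0.317] -90 [0.2, 0.7, -1.3, 1.5, 0.7, 1.4, 2.0]
[0.541 0.317] -5.4 [-0.6, 0.4, 0.0, 1.6, -0.0, 1.2, -2.2]
[0.541 0.317] 0 [-0.6, 0.4, 0.0, 1.6, -0.0, 1.2, -2.1]
[0.541 0.317] 84.6 [0.2, 0.7, -1.3, 1.5, 0.7, 1.4, -1.2]
[0.541 0.317] 90 [0.2, 0.7, -1.3, 1.5, 0.7, 1.4, -1.1]
 t 2.8 tcp [0.5623 0.1149 0.1999] gap 0.0918 F [ 0.3 -0.5  0.3]
[[453. 198.]
 [336. 265.]]
```

View pics/s1c.png

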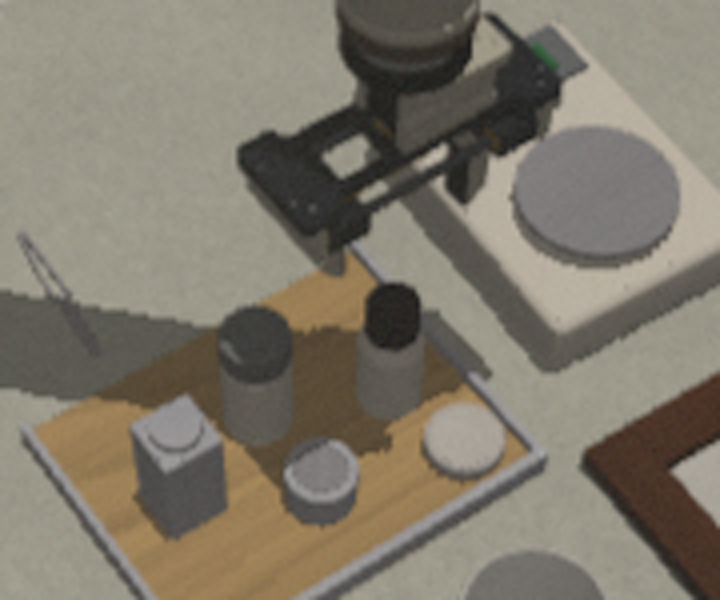

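The hovering gripper's fingertips appear at crop (332,276) and (460,207), against a prediction of (336,265) and (453,198). That is agreement to about 2 px and centred over the bottle. Gripping in y with yaw 180 keeps joint 7 near mid-range. I'll move the bottle now.

```bash
python3 - <<'E'
from h import *
pick("bottle",OBJ["bottle"],RACK,180); stat("lift")
place("bottle",SLOT["bottle"],TRAY,174.6); stat("end")
t=snap("top","t2"); cv2.imwrite("pics/t2c.png",cv2.resize(t[185:335,200:470,::-1],None,fx=2.9,fy=2.9,interpolation=cv2.INTER_CUBIC))
E
```

```text
grip bottle t 7.0 tcp [0.562  0.116  0.0912] gap 0.0378 F [ 0.3  0.4 -0.3]
lift t 8.0 tcp [0.5614 0.1153 0.2686] gap 0.0378 F [ 0.6 -0.4 -1.6]
down bottle t 11.3 tcp [ 0.6035 -0.3609  0.0844] gap 0.037 F [ 0.8  0.5 -1.8]
end t 12.9 tcp [ 0.6031 -0.3612  0.1824] gap 0.0918 F [ 0.2  0.3 -1.7]
```

View pics/t2c.png

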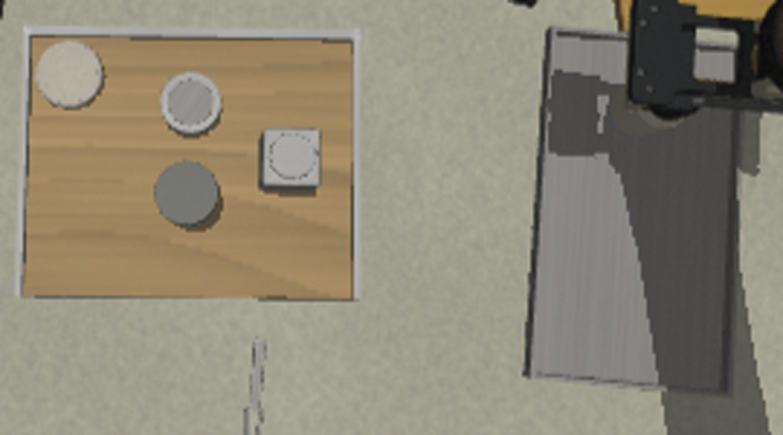

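The bottle appears to be in the tray at (665,105), partly hidden by the gripper, and the rest is unmoved. I'll move the canister, then the jar, checking between.

```bash
python3 - <<'E'
from h import *
manip.servo_line(P(OBJ["can"],.21),ori=down(90),vel=.3)
t=snap("scene","s3"); cv2.imwrite("pics/s3c.png",cv2.resize(t[160:360,70:350,::-1],None,fx=2.8,fy=2.8,interpolation=cv2.INTER_CUBIC))
pick("can",OBJ["can"],RACK,90); stat("lift")
place("can",SLOT["can"],TRAY,174.6); stat("end")
manip.servo_line(P(OBJ["jar"],.21),ori=down(180),vel=.3)
t=snap("scene","s4"); cv2.imwrite("pics/s4c.png",cv2.resize(t[160:360,70:350,::-1],None,fx=2.8,fy=2.8,interpolation=cv2.INTER_CUBIC))
E
```

```text
grip can t 16.7 tcp [ 0.5535 -0.0525  0.0632] gap 0.0454 F [ 0.8 -0.7 -0.3]
lift t 17.8 tcp [ 0.5526 -0.0528  0.2686] gap 0.0457 F [-0.2  0.7 -1.9]
down can t 21.1 tcp [ 0.5188 -0.3529  0.0564] gap 0.046 F [ 0.4 -0.6 -3. ]
end t 22.7 tcp [ 0.5184 -0.3532  0.1545] gap 0.0917 F [0.1 0.7 0.4]
```

View pics/s4c.png

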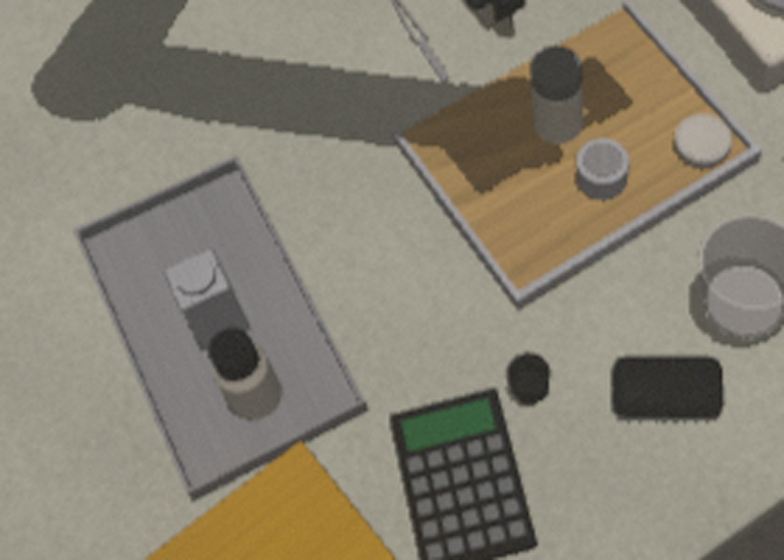

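The canister (205,300) and the bottle (248,375) stand upright in the tray, and the jar is left at (555,90). Jar next, then a closer measurement of the tin and the pan.

```bash
python3 - <<'E'
from h import *
pick("jar",OBJ["jar"],RACK,180); stat("lift")
place("jar",SLOT["jar"],TRAY,174.6); stat("end")
manip.servo_line(P(SLOT["jar"],.27),vel=.25)
t=snap("top","t5"); s=snap("scene","s5")
c=cv2.resize(t[190:290,90:290,::-1],None,fx=4,fy=4,interpolation=cv2.INTER_CUBIC); cv2.imwrite("pics/t5c.png",c)
# tin circles and pan by gray edges
g=cv2.cvtColor(t,cv2.COLOR_RGB2GRAY); 
hsv=cv2.cvtColor(t,cv2.COLOR_RGB2HSV); print(hsv[220,266],hsv[246,141],hsv[230,260])
def blob(mask,n):
    k,l,st,ce=cv2.connectedComponentsWithStats(mask.astype(np.uint8))
    for i in range(1,k):
        if st[i,4]>150: print(n,st[i].tolist(),ce[i].round(2))
m=np.zeros(g.shape,bool); m[202:240,245:290]=1
blob(m&(hsv[...,1]<40),"tin top")
m[:]=0; m[214:280,108:175]=1
blob(m&(g<150)&(g>60)&(hsv[...,1]<40),"pan top")
E
```

```text
grip jar t 26.1 tcp [0.5247 0.0294 0.0632] gap 0.0497 F [-0.1  0.3  0.8]
lift t 27.2 tcp [0.5239 0.0288 0.2688] gap 0.0495 F [-0.4  0.1 -1.8]
down jar t 30.3 tcp [ 0.4343 -0.3448  0.0565] gap 0.0496 F [-0.1  0.1 -2. ]
end t 31.8 tcp [ 0.4336 -0.3452  0.1544] gap 0.0918 F [ 0.3  0.5 -0.7]
[ 18   9 145] [ 18   9 135] [ 17  89 106]
tin top [255, 210, 21, 21, 349] [265.21 220.15]
pan top [115, 220, 54, 52, 2164] [141.47 246.04]
```

View pics/t5c.png

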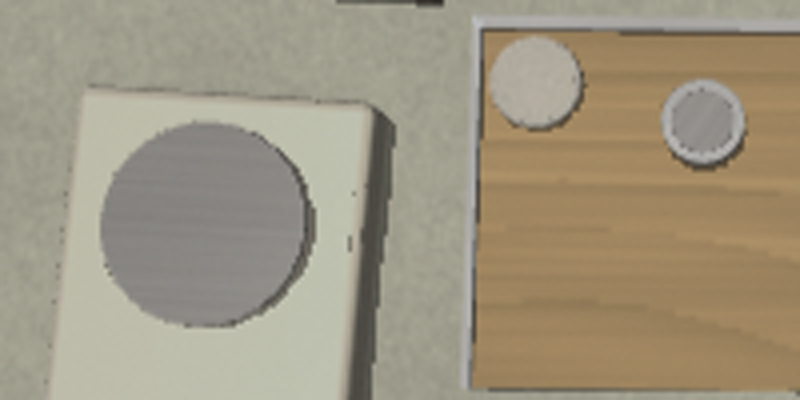

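The rack now holds only the tin, centre px (265.3,220), and the dish. The pan top is centred at px (140.3,245.6).

```bash
python3 - <<'E'
from h import *
tin=onplane("top",[[265.3,220.0]],.047)[0]; pan=onplane("top",[[140.4,245.6]],.073)[0]
print(tin,pan,"scene pan",onplane("scene",[[353.5,147.3]],.073)[0])
PAN=(pan[:2]-tin[:2]+OBJ["tin"]); print("PAN",PAN); PAN=(PAN+[.539,.318])/2; print(PAN)
q=OBJ["tin"]
manip.servo_line(P(q,.2),ori=down(180),vel=.3)
pick("tin",q,RACK,180,f=15,hz=.22); stat("lift")
z=.073+GH["tin"]-manip.grip_depth
manip.servo_line(P(PAN,.22),vel=.25); manip.servo_line(P(PAN,z+.02),vel=.15); manip.servo_line(P(PAN,z+.001),vel=.03); stat("on pan")
effector.open_jaws(); manip.servo_line(P(PAN,z+.12),vel=.2); stat("released")
manip.servo_line(P(SLOT["jar"],.27),ori=down(174.6),vel=.4); stat()
t=snap("top","t6"); cv2.imwrite("pics/t6c.png",cv2.resize(t[190:290,90:290,::-1],None,fx=4,fy=4,interpolation=cv2.INTER_CUBIC))
E
```

```text
[0.60155788 0.02858077 0.047     ] [0.53699207 0.31933077 0.073     ] scene pan [0.5394016  0.31766445 0.073     ]
PAN [0.53843419 0.31975   ]
[0.5387171 0.318875 ]
grip tin t 36.1 tcp [0.6031 0.029  0.0173] gap 0.0515 F [-0.1 -1.   1.2]
lift t 37.2 tcp [0.6022 0.0285 0.2186] gap 0.0515 F [-0.6 -0.2 -1.5]
on pan t 40.3 tcp [0.5387 0.319  0.0792] gap 0.0513 F [-0.4  0.6 -0.9]
released t 41.8 tcp [0.5385 0.3181 0.1972] gap 0.0918 F [ 0.4 -0.1 -0.9]
 t 43.8 tcp [ 0.4349 -0.3431  0.2701] gap 0.0918 F [ 0.4 -0.7  0.5]
```

View pics/t6c.png

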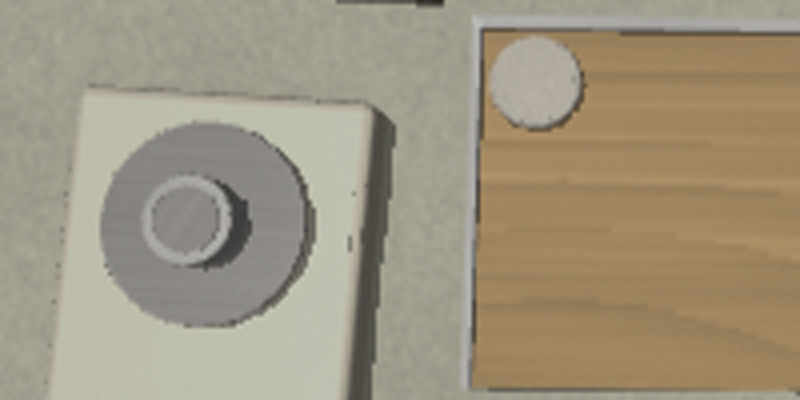

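The tin stands upright on the pan, its top centred at crop (187,220). Checking the offset with parallax.

```bash
python3 - <<'E'
from h import *
print(onplane("top",[[90+187.5/4-.5,190+220/4-.5]],.108)-onplane("top",[[140.4,245.6]],.073))
s=viewer.get_image("scene"); cv2.imwrite("pics/s7c.png",cv2.resize(s[95:195,290:400,::-1],None,fx=5,fy=5,interpolation=cv2.INTER_CUBIC))
E
```

```text
[[ 0.00035988 -0.00106024  0.035     ]]
```

View pics/s7c.png

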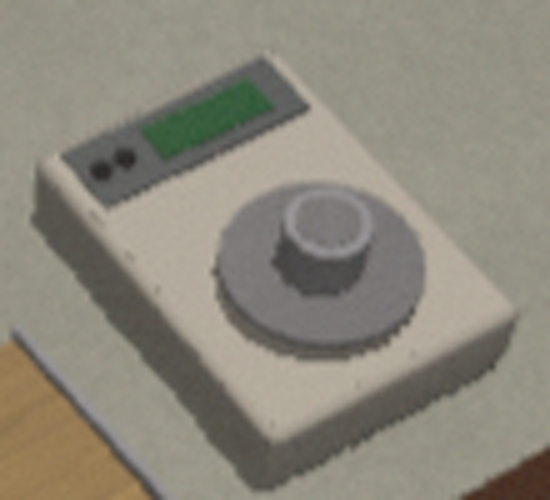

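The tin is centred to about 1 mm and the scene view confirms it. Now I'll return the jar and compare it with the first picture.

```bash
cat >> h.py <<'E'
def shift(a,b,box):  # subpixel shift of the patch of a found in b
    x0,y0,x1,y1=box; u=4
    big=lambda im:cv2.resize(im,None,fx=u,fy=u,interpolation=cv2.INTER_CUBIC)
    T=big(a[y0:y1,x0:x1]); S=big(b[y0-6:y1+6,x0-6:x1+6]); r=cv2.matchTemplate(S,T,cv2.TM_CCOEFF_NORMED)
    _,v,_,p=cv2.minMaxLoc(r); return np.array(p)/u-6,round(v,3)
BOX={"jar":(251,238,278,264),"can":(289,227,312,251),"bottle":(216,224,238,246)}
SBOX={"jar":(256,174,281,213),"can":(236,197,264,237),"bottle":(291,169,314,206)}
def check(name,ks):
    t=snap("top","t"+name)[:,:,::-1]; s=snap("scene","s"+name)[:,:,::-1]
    for k in ks: print(k,"top",shift(cv2.imread("pics/top0.png"),t,BOX[k]),"scene",shift(cv2.imread("pics/scene0.png"),s,SBOX[k]))
E
python3 - <<'E'
from h import *
pick("jar",SLOT["jar"],TRAY,174.6); place("jar",OBJ["jar"],RACK,180)
manip.servo_line(P(SLOT["can"],.21),ori=down(174.6),vel=.35); stat()
check("8",["jar"])
E
```

```text
grip jar t 46.1 tcp [ 0.4344 -0.345   0.0553] gap 0.0497 F [-0.3 -0.6  0.8]
down jar t 50.3 tcp [0.5245 0.0294 0.0644] gap 0.0495 F [ 0.4 -0.3 -1.6]
 t 53.0 tcp [ 0.5193 -0.3501  0.2096] gap 0.0916 F [-0.4  0.1  0.1]
jar top (array([0.25, 0.  ]), 0.962) scene (array([-0.25,  0.  ]), 0.946)
```

Jar within 0.6 mm. Canister and bottle next.

```bash
python3 - <<'E'
from h import *
pick("can",SLOT["can"],TRAY,174.6); place("can",OBJ["can"],RACK,90)
manip.servo_line(P(OBJ["can"],.21),vel=.25)
manip.servo_line(P(SLOT["bottle"],.21),ori=down(174.6),vel=.3); stat()
check("9",["jar","can"])
pick("bottle",SLOT["bottle"],TRAY,174.6); place("bottle",OBJ["bottle"],RACK,180)
manip.servo_line(P(OBJ["bottle"],.25),vel=.25); manip.servo_line([.45,-.35,.27],vel=.35); stat()
check("10",["jar","can","bottle"])
a=cv2.imread("pics/t10.png")[185:295,90:335]; b=cv2.imread("pics/s10.png")[95:275,205:400]
a=cv2.resize(a,(800,359),interpolation=cv2.INTER_CUBIC); cv2.imwrite("pics/t10c.png",a); cv2.imwrite("pics/s10c.png",cv2.resize(b,None,fx=3.3,fy=3.3,interpolation=cv2.INTER_CUBIC))
E
```

```text
grip can t 55.2 tcp [ 0.519  -0.353   0.0552] gap 0.0458 F [ 0.6 -0.2  1.1]
down can t 59.5 tcp [ 0.5533 -0.0524  0.0644] gap 0.0463 F [ 0.4 -0.3 -2.3]
 t 63.0 tcp [ 0.6035 -0.3598  0.2094] gap 0.0916 F [0.4 0.2 1. ]
jar top (array([0.25, 0.  ]), 0.962) scene (array([-0.25,  0.  ]), 0.979)
can top (array([0., 0.]), 0.978) scene (array([0., 0.]), 0.99)
grip bottle t 65.2 tcp [ 0.6036 -0.3609  0.0831] gap 0.0377 F [ 0.2 -0.2 -0.3]
down bottle t 69.4 tcp [0.5618 0.116  0.0925] gap 0.0373 F [ 0.3 -0.5 -1.9]
 t 72.9 tcp [ 0.4506 -0.3477  0.2699] gap 0.0918 F [-0.2  0.8 -0.2]
jar top (array([0.25, 0.  ]), 0.962) scene (array([-0.25,  0.  ]), 0.98)
can top (array([0., 0.]), 0.978) scene (array([0., 0.]), 0.99)
bottle top (array([0.25, 0.  ]), 0.991) scene (array([0., 0.]), 0.992)
```

View pics/s10c.png

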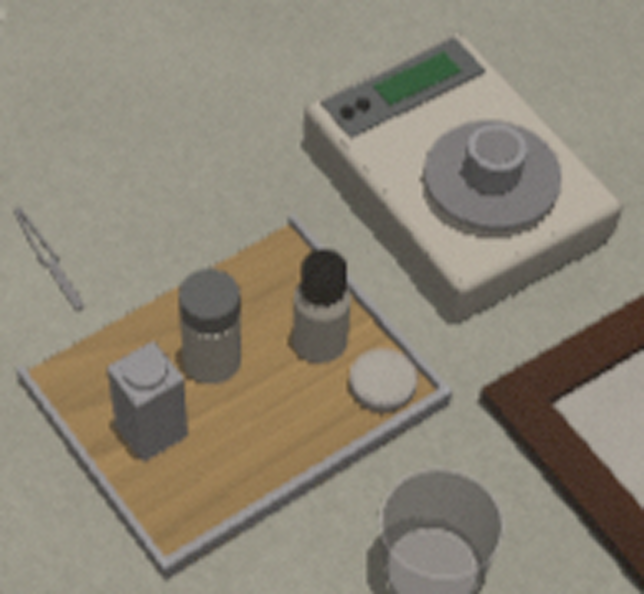

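View pics/t10c.png

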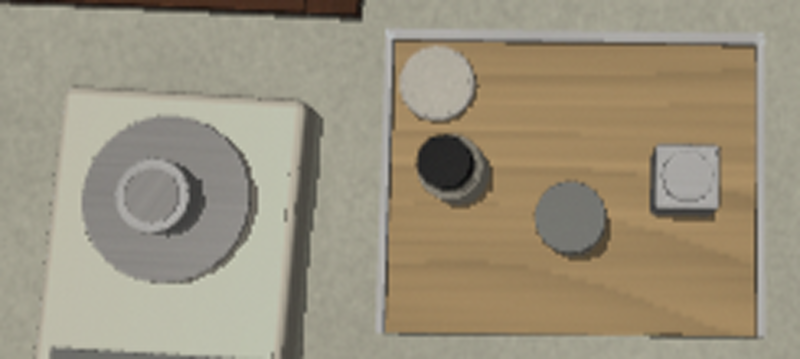

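All three containers stand upright on their spots (canister (147,400), jar (210,325) and bottle (322,305) in the scene crop). The tin is centred on the pan at (495,160), and the dish and pot have not moved. Handing in.

```bash
python3 -c "
from bench import manip
print(manip.hand_in(), manip.current_clock())"
```

```text
the job is handed in; nothing more can be done
the job is handed in; nothing more can be done
```

The job is handed in at about 73 s: the tin sits on the middle of the pan (about 1 mm off by the top camera), all three containers stand upright on their original spots to within about 1 mm, and the dish and pot were not touched.

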